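# Set a silver mirror frame on its leg and hold it upright

### The job

The oval silver frame leans forward on its stand, with a brush lying on the steel slab behind it where its leg has to come down. First lay the brush flat and lengthwise in the empty compartment of the wooden tray and let go of it; then, while the frame still leans forward, swing the folded leg at its back down until it snaps over centre; then draw the frame back upright until the leg's foot bears on the slab, and finish while still holding the frame there, because it tips forward if let go. Leave the other tools and jars where they are.

Things in the scene. Friction and masses are not known exactly. Their poses are not given: they have to be found in the camera images.
- stand: Fixed stand: dark steel slab 240 (x) x 260 (y) x 15 mm, two pivot lugs (x = +-85 mm, 53 mm high) and two front rests (y = -92, x = +-45 mm, 89 mm high). Origin: centre of the slab's underside, on the bench. x runs along the frame's width, +y towards the frame's back (the leg's side). The frame's pivot line runs along x at y = -40, z = 42 mm; slab top z = 15 mm.
- plate: The slab itself (240 x 260 x 15 mm), fixed to the stand, same origin and axes as the stand.
- frame: Oval silvery ring frame, 170 wide, 220 tall, 16 mm thick, rim 26 mm wide, beaded in front except near the top; about 0.8 kg, front-heavy: tips forward unless held. Origin on the pivot line; x along it, z up the frame, +y out of its back. Mid-thickness at y = -18 mm, opening's centre z = 125, rim top z = 235. The rim's top can be pinched across its thickness (along y).
- cradle (a joint): Tilt of the frame about the pivot line (stand x axis, right-handed), rad. 0 = upright; positive = leaning forward (towards stand -y); starts at 0.22, resting on its front stop; turns freely between -0.5 (fallen back) and 0.22. With the leg down its foot meets the slab at 0.00.
- frame_top (a point): Middle of the top of the rim, at mid-thickness (frame coordinates 0, -18, 235 mm).
- leg (a joint): Leg swing, rad. 0 = folded, pointing along (-0.966, -0.109, 0.235) in frame axes; 1.92 = down on its stop. Hinge axis in frame axes (0, -0.906, -0.423), right-handed: the free end goes down and out to +y. An over-centre spring holds it at both ends: pushing the free end down takes about 2 N, falling to nothing near 0.75; beyond that it snaps down by itself.
- leg_tip (a point): Centre of the rubber foot ball (18 mm across) at the free end of the leg; the leg is a dark steel round rod, 14 mm thick, 136 mm from hinge to this point, straight.
- leg_pivot (a point): Centre of the leg's hinge on the frame's back strap (frame coordinates 0, 14, 105 mm); hinge boss 26 mm across.
- foot: The rubber foot ball on the leg, 18 mm across. This body's origin lies at the leg's hinge, not at the ball (use point leg_tip for the ball).
- brush: Brush, 180 mm long, about 80 g, lying on the slab behind the frame. Origin: middle of its length, on its underside; x along it, handle to -x, z up. Round wooden handle 20 mm thick (x = -90 to -5 mm), brass ferrule and bristle head 42 mm wide, 20 mm high (x = -5 to 90 mm). Balance point near x = -18 mm.
- tray: Fixed wooden tray 230 (x) x 159 (y) x 28 mm, walls and floor 5 mm; one wall along its x splits it into two long compartments, each 220 x 72 mm inside. Origin: centre of its underside. The empty compartment is on its -y side, centred at y = -38.5 mm, floor at z = 5 mm; the spatula lies in the other.
- spatula: Bystander: wooden-handled spatula, 200 mm long, lying in the other compartment of the tray (tray +y side).
- weight: Bystander: small brass weight, 26 mm across, 34 mm tall, standing on the slab's far front corner.
- hammer: Bystander: chasing hammer, 250 mm, lying to the right.
- planisher: Bystander: dark-headed hammer, 240 mm, lying to the right.
- polish: Bystander: jar 60 mm across, 85 mm tall, beyond the stand.
- driver: Bystander: screwdriver, 180 mm, lying between the robot and the stand.
- dapping: Bystander: steel dapping stake, 44 mm across, 52 mm tall, on the left.

How it is judged:
By the outcome, as a careful person would: the job done as asked, in the order asked, and still so for the second after the job is handed in, while the arm keeps its last pose, push and grip.
It also fails if it takes over 61 s, if anything falls off the work surface, if the arm or the gripper's body presses on something with over 40 N, if the wrist force passes 120 N, or if a joint passes its speed limit or range.

### The arm

A 6-joint arm with a two-finger parallel gripper is mounted at the origin on the work surface. World frame = base frame: x ahead of the robot, y to its left, z up, the work surface at z = 0. Lengths are in m, angles in rad, forces in N, time in s.
With the tool pointing down it reaches from about 0.275 to 0.775 m from the base axis. Payload 14.6 kg.
Tool frame: the origin (TCP) lies midway between the tips of the shut fingers; the grasp point (between the pads) lies behind it (pinch_z is the z of the grasp point in the tool frame, in m); z points along the fingers, y is the direction in which the jaws open and shut (so a half turn about z gives the same grasp; the last joint's range is limited). The gripper opens to 85 mm and grips with 20 to 120 N. Pads are 22 mm wide; open, the fingers measure 114 mm over their backs; the gripper's body (76 mm by 85 mm) begins 54 mm behind the grasp point. The pads swing forward as they close: fully open they stand 13 mm farther back than shut.
Start: joints at [-1.447, 0.263, -0.048, 1.259, 0, 1.415], TCP at [0.144, -0.505, 0.231] pointing down, gripper open.
Joint ranges: [-2.65, 2.65], [-0.89, 1.7], [-1.18, 1.37], [-2.13, 2.11], [-1.35, 1.29], [-3.14, 3.14]. Speed limits (rad/s): [1.89, 1.89, 2.57, 2.79, 3.14, 3.14].

### API

Orientations are given as a unit quaternion [x, y, z, w].
In Python, from rig import get_obs, read_camera, camera_info, close_job, pinch_z gives the robot as it stands. The module is installed in compiled form; this text tells all that it offers.
- The arm moves only by the tool carry_out, never from a script. Its argument "targets" is a list of rows, each a list of 5 numbers: the shift along the world's x, y, z in m, then the turn about the world's z in rad, then the opening, from -1 (shut) to 1 (fully open). In form: [[tx, ty, tz, yaw, grip], ...]. A call has 1 to 5 rows; each row shifts and turns the commanded pose from where the row before left it; what a row does not reach is not made up. A row lasts 1/12 s, in which the tool goes at most 41.7 mm and 7.16 degrees, less where a joint would pass 70% of its speed; a pose out of reach is approached as far as the arm can. A call is refused whole if a number of a shift passes 0.0417 or a number of a turn 0.125, either way. A call with a gripper value outside its range is refused whole. The fingers move at their own pace and stop on an object; "grip_force" is the grip in N (left out, the last holds). Time passes only in rows, so rows that do not move let the fingers close. It gives the time, the measured TCP pose, the force and the opening at its end, in the units of the state.
- get_obs(): the state, without advancing time (a new reading comes with each control period).
- read_camera(name): name is "side" or "top"; returns the picture (420x560x3 uint8, blue, green, red); there is no depth.
- camera_info(name): a dict with "mtx" (3x3 intrinsics, pixels), "dist_coeffs" ([k1, k2, p1, p2, k3] as OpenCV has them; the pictures are not rectified), "origin" and "orientation" of the camera in the world. Camera axes: x right, y down, z forward; pixel columns grow to the right and rows downward; lengths in m; the calibration is good to about 2 mm. A picture is of the moment at which its call begins. camera_info takes no time and is no camera call.
- close_job(): hands the job in, once; it reports no verdict.
The state is a dict: "t": time; "q": joint angles; "joint_vel": joint speeds; "joint_torque": joint torques, N m; "ee_pos": TCP position; "tcp_rot": TCP orientation; "ft_force": force on the tool from outside, world axes, zero at the start; "moment": the same for the moment, N m; "grip_width": finger opening in m.
Only numpy, scipy, OpenCV 4.12 (cv2) and the standard library are available. Lean on these libraries where they do the work, as an engineer would, in place of code of your own. Each camera call takes 0.05 s, during which the arm holds its last target. There are 200 camera calls.

## Working session

There is one attempt and no reset: what is moved stays moved. The work goes in short steps, Python scripts to look and compute and a tool call to move; the robot and the scene stay as the last step left them, time stands still between calls to the robot, and variables do not carry over. Pictures are saved under pics/ and viewed, about 8 in all and at most 12, crops included, and the job is handed in when it is done.

Besides the shell and the picture viewer there is one more tool, called after "Request:" as name(argument=value, ...) on one line, values as JSON. carry_out: Moves the arm, as the interface text tells. Its arguments: {"type":"object","properties":{"targets":{"type":"array","items":{"type":"array","items":{"type":"number"}}},"grip_force":{"type":"number"}},"required":["targets"]}

```bash
mkdir -p pics; ls
python3 - <<'E'
from rig import *
import cv2
for n in("side","top"):
    cv2.imwrite(f"pics/{n}0.png",read_camera(n)); c=camera_info(n); print(n,c)
o=get_obs(); print(o,pinch_z)
E
```

```text
pics
side {'mtx': array([[451.45613015,   0.        , 281.79904009],
       [  0.        , 451.45613015, 210.5987881 ],
       [  0.        ,   0.        ,   1.        ]]), 'dist_coeffs': array([-0.11818303,  0.        ,  0.        ,  0.        ,  0.        ]), 'origin': array([-0.05753053,  0.90874259,  0.96115711]), 'orientation': array([-0.2593787 ,  0.84065599, -0.45755019,  0.12910471])}
top {'mtx': array([[394.80968886,   0.        , 277.8895677 ],
       [  0.        , 394.80968886, 210.10572746],
       [  0.        ,   0.        ,   1.        ]]), 'dist_coeffs': array([0.03822442, 0.        , 0.        , 0.        , 0.        ]), 'origin': array([ 0.43215989, -0.06866289,  1.3362482 ]), 'orientation': array([ 0.71292046, -0.69976564,  0.03552245, -0.02847135])}
{'t': 0.1, 'q': array([-1.44728648e+00,  2.63464049e-01, -4.88412239e-02,  1.25942332e+00,
       -3.01695460e-05,  1.41552678e+00]), 'joint_vel': array([-0.0004898 , -0.00127023,  0.00211662,  0.00076084,  0.00036824,
       -0.00168562]), 'joint_torque': array([ 4.83327603e-03, -6.38581038e+01,  3.85057425e+01,  1.01327055e-02,
       -1.29427581e-04,  1.08771437e-05]), 'ee_pos': array([ 0.14444228, -0.50448514,  0.23089075]), 'tcp_rot': array([ 9.90300867e-01,  1.38938747e-01, -7.68108081e-06, -4.66312284e-04]), 'ft_force': array([ 0.18517985, -0.91535984, -0.44303509]), 'moment': array([ 0.04264954, -0.02489664, -0.00559893]), 'grip_width': 0.08546093479548718} -0.0187
```

View pics/side0.png

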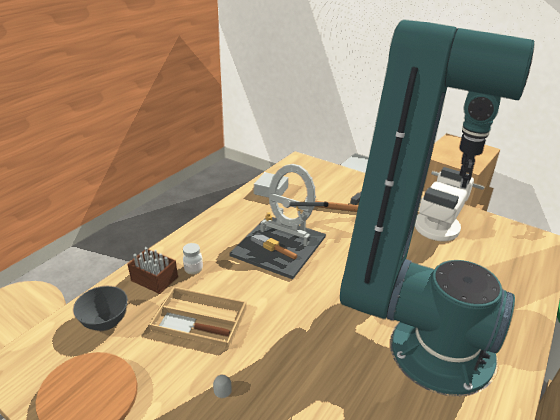

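View pics/top0.png

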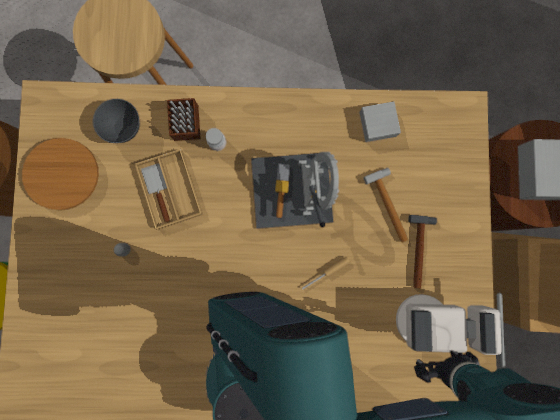

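Side view: the stand is at about (278,245), with the brush on the slab near (272,247). The frame stands at (292,195), and the leg sticks out to about (325,207). The tray is at (197,318). In the top view the slab is at (293,190), the brush at (282,190), the leg tip at (322,222) and the tray at (168,190). I'll enlarge the top view to get corners.

```bash
cat > h.py <<'E'
import numpy as np, cv2
from scipy.spatial.transform import Rotation as R
from rig import *
def ray(n,uv):
    c=camera_info(n); p=cv2.undistortPoints(np.float64(uv).reshape(-1,1,2),c['mtx'],c['dist_coeffs'])[:,0]
    return c['origin'],R.from_quat(c['orientation']).apply(np.c_[p,np.ones(len(p))])
def plane(n,uv,z):
    o,d=ray(n,uv); return o+d*((z-o[2])/d[:,2])[:,None]
def proj(n,P):
    c=camera_info(n); r=R.from_quat(c['orientation']).inv()
    return cv2.projectPoints(np.float64(P).reshape(-1,3),r.as_rotvec(),-r.apply(c['origin']),c['mtx'],c['dist_coeffs'])[0][:,0]
def crop(n,img,x0,y0,w,h,s,f):
    cv2.imwrite(f,cv2.resize(img[y0:y0+h,x0:x0+w],None,fx=s,fy=s,interpolation=cv2.INTER_CUBIC))
E
python3 - <<'E'
from h import *
crop("top",cv2.imread("pics/top0.png"),130,140,220,100,3.6,"pics/t1.png")
crop("side",cv2.imread("pics/side0.png"),140,155,200,200,3,"pics/s1.png")
E
```

```text
(no output)
```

View pics/t1.png

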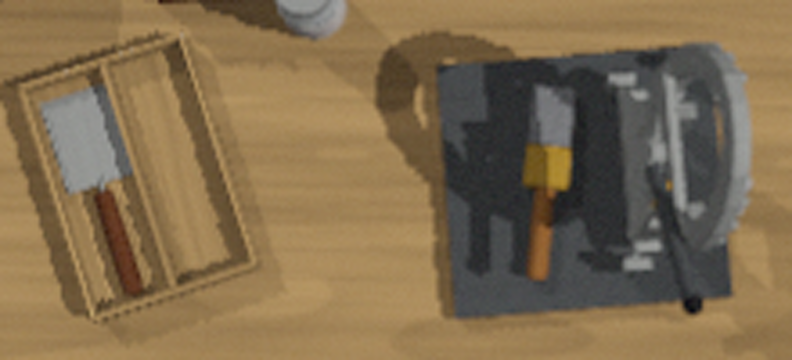

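View pics/s1.png

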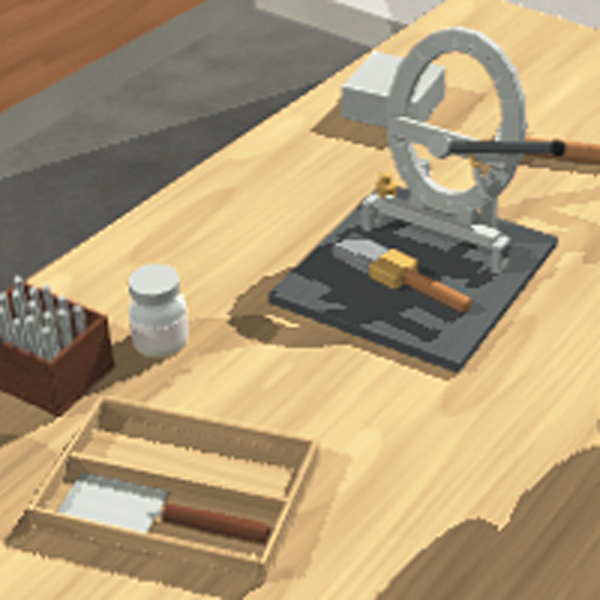

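Top crop: slab corners at (438,66), (455,316) and (732,296). The brush runs from (538,278), handle end, to (553,87). Tray rim corners are (183,35), (257,264) and (95,318), and the leg tip is at (693,303). Side crop: slab corners (272,295), (457,362) and (556,238), and leg tip (558,148). Next I'll fit the poses.

```bash
cat >> h.py <<'E'
def T(u): return 130+(u[0]+.5)/3.6-.5,140+(u[1]+.5)/3.6-.5
def S(u): return 140+(u[0]+.5)/3-.5,155+(u[1]+.5)/3-.5
def pose(p,P): # p=x,y,yaw
    return R.from_euler('z',p[2]).apply(np.float64(P))+[p[0],p[1],0]
E
python3 - <<'E'
from h import *
from scipy.optimize import least_squares
def fit(name,tp,sp,x0):
    f=lambda p:np.r_[(proj("top",pose(p,[a for a,_ in tp]))-[T(b) for _,b in tp]).ravel(),(proj("side",pose(p,[a for a,_ in sp]))-[S(b) for _,b in sp]).ravel() if sp else []]
    r=least_squares(f,x0,loss='soft_l1'); print(name,r.x.round(4),f(r.x).round(1)); return r.x
A=(-.12,.13,.015);B=(-.12,-.13,.015);C=(.12,.13,.015)
st=fit("stand",[(C,(438,66)),(A,(455,316)),(B,(732,296))],[(C,(272,293)),(A,(457,362)),(B,(556,237))],[.5,-.1,0])
h=.028
tr=fit("tray",[((.115,-.0795,h),(183,35)),((-.115,-.0795,h),(257,264)),((-.115,.0795,h),(95,318)),((.115,.0795,h),(15,85))],[((.115,-.0795,h),(103,401)),((-.115,-.0795,h),(317,440))],[.5,.3,.2])
br=fit("brush",[((-.09,0,.025),(538,280)),((.09,0,.035),(553,87)),((-.005,.021,.035),(527,189)),((-.005,-.021,.035),(568,190))],[((-.09,0,.025),(467,303)),((-.005,0,.035),(395,280))],[.5,-.1,0])
r=R.from_euler('z',st[2])
for c in (.22,0.):
  fr=lambda P:pose(st,np.array([0,-.04,.042])+R.from_euler('x',c).apply(P))
  ax=np.array([0,-.906,-.423]);ax/=np.linalg.norm(ax)
  tip=lambda q:np.array([0,.014,.105])+.136*R.from_rotvec(ax*q).apply([-.966,-.109,.235])
  print("top",fr([0,-.018,.235]).round(4),"pivot",fr([0,.014,.105]).round(4))
  for q in(0,.4,.75,1.0,1.3,1.92): print(q,fr(tip(q)).round(4))
  if c: print("tip px",proj("top",fr(tip(0))),T((693,303)),proj("side",fr(tip(0))),S((558,148)))
print("compartment",pose(tr,[[0,-.0385,.005]]), "balance",pose(br,[[-.018,0,.025]]))
p=get_obs(); print(R.from_quat(p['tcp_rot']).as_matrix().round(3), proj("top",p['ee_pos']))
E
```

```text
stand [ 0.6235 -0.1279  0.0938] [-0.  -0.7  0.3  0.3  0.7  0.  -1.9  0.2  0.2  1.   0.6  0.2]
tray [0.6167 0.2863 0.3477] [-0.3 -0.7  0.4  0.3 -0.8  0.9  0.6  0.3 -1.4 -1.4  0.4  0.2]
brush [ 0.617  -0.0904 -0.0537] [ 0.2 -0.  -0.1 -0.2 -1.2 -0.9 -0.  -0.2  0.4  1.6  3.8 -3. ]
top [ 0.6337 -0.2362  0.2674] pivot [ 0.6281 -0.1769  0.1475]
0 [ 0.4993 -0.2105  0.1755]
0.4 [ 0.4929 -0.1781  0.1328]
0.75 [ 0.5048 -0.1493  0.0971]
1.0 [ 0.5227 -0.1306  0.0751]
1.3 [ 0.5526 -0.1121  0.0548]
1.92 [ 0.6321 -0.0933  0.0403]
tip px [[322.2128769  223.91416189]] (322.1388888888889, 223.80555555555554) [[325.0825841  204.44576497]] (325.66666666666663, 204.0)
top [ 0.6289 -0.1856  0.277 ] pivot [ 0.6259 -0.1537  0.147 ]
0 [ 0.4965 -0.1808  0.179 ]
0.4 [ 0.491  -0.1584  0.1301]
0.75 [ 0.5038 -0.1381  0.0893]
1.0 [ 0.5221 -0.1245  0.0641]
1.3 [ 0.5525 -0.1108  0.0409]
1.92 [ 0.6323 -0.0955  0.0243]
compartment [[0.62980305 0.2501214  0.005     ]] balance [[ 0.59897866 -0.08946795  0.025     ]]
[[ 0.961  0.275 -0.   ]
 [ 0.275 -0.961  0.001]
 [ 0.    -0.001 -1.   ]] [[432.75076238 356.10349687]]
```

Request:
carry_out(targets=[[0,0,0.033,0.125,1],[0,0,0.033,0.125,1],[0,0,0.033,0.125,1],[0.0284,0.026,0,0.125,1],[0.0284,0.026,0,0.125,1]], grip_force=40)

```text
t: 0.52
ee_pos: [0.2013, -0.4537, 0.3314]
tcp_rot: [0.899, 0.438, -0.0, 0.001]
ft_force: [0.6, -0.8, -0.3]
grip_width: 0.0854
```

Request:
carry_out(targets=[[0.0284,0.026,0,0.125,1],[0.0284,0.026,0,0.125,1],[0.0284,0.026,0,0.125,1],[0.0284,0.026,0,0.125,1],[0.0284,0.026,0,0.125,1]])

```text
t: 0.93
ee_pos: [0.3442, -0.3211, 0.3302]
tcp_rot: [0.72, 0.694, 0.0, -0.0]
ft_force: [1.0, -1.1, 0.2]
grip_width: 0.0855
```

Request:
carry_out(targets=[[0.0284,0.026,0,0.125,1],[0.0284,0.026,0,0.125,1],[0.0284,0.026,0,0.125,1],[0.0284,0.026,0,0.125,1],[0.0284,0.026,0,0.125,1]])

```text
t: 1.35
ee_pos: [0.4863, -0.191, 0.3302]
tcp_rot: [0.471, 0.882, -0.0, -0.0]
ft_force: [-0.5, -0.4, 0.4]
grip_width: 0.0858
```

Request:
carry_out(targets=[[0.0284,0.026,0,0.125,1],[0.0284,0.026,0,0.125,1],[0.0284,0.026,0,0.125,1],[0.0284,0.026,0,0.125,1],[0,0,0,0.125,1]])

```text
t: 1.77
ee_pos: [0.6021, -0.0845, 0.3284]
tcp_rot: [0.175, 0.984, 0.001, -0.001]
ft_force: [0.5, 0.1, -0.4]
grip_width: 0.0854
```

Request:
carry_out(targets=[[-0.007,-0.0045,-0.033,0.1,1],[0,0,-0.037,0.1,1],[0,0,-0.037,0.1,1],[0,0,-0.037,0,1],[0,0,-0.037,0,1]])

```text
t: 2.18
ee_pos: [0.5913, -0.093, 0.1475]
tcp_rot: [0.031, 1.0, 0.0, -0.0]
ft_force: [0.5, -0.6, 0.1]
grip_width: 0.0854
```

Request:
carry_out(targets=[[0,0,-0.037,0,1],[0,0,-0.035,0,1],[0,0,0,0,1]])

```text
t: 2.43
ee_pos: [0.5883, -0.0922, 0.0713]
tcp_rot: [0.031, 0.999, 0.001, -0.005]
ft_force: [-0.7, 0.9, -0.5]
grip_width: 0.0856
```

Run:
```python
from h import *
o=get_obs();print(o['ee_pos'],np.degrees(R.from_quat(o['tcp_rot']).as_matrix()[:2,0]),o['q'],o['t'])
x=R.from_quat(o['tcp_rot']).as_matrix()[:,0];print(np.degrees(np.arctan2(x[1],x[0])))
a=read_camera("side")[170:320,200:360];b=read_camera("top")[140:240,230:345]
a=cv2.resize(a,(427,400));b=cv2.resize(b,(373,324));b=cv2.copyMakeBorder(b,0,76,0,0,cv2.BORDER_CONSTANT)
cv2.imwrite("pics/b.png",np.hstack([a,b]))
```

```text
[ 0.58828283 -0.09220123  0.0712984 ] [-57.18025163   3.59854813] [-2.92243012e-01  4.77155149e-01 -1.62700555e-01  9.40344374e-01
 -2.49273387e-05 -2.29382689e-01] 2.4333
176.39893044670154
```

View pics/b.png

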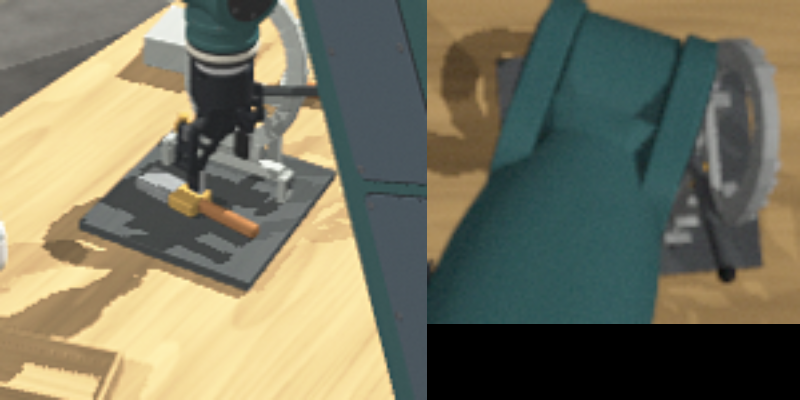

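The side view shows the fingers straddling the handle just behind the ferrule. I'll go down and grip.

Request:
carry_out(targets=[[0,0.0035,-0.02,0.01,1],[0,0,-0.02,0,1],[0,0,-0.013,0,1],[0,0,0,0,0],[0,0,0,0,-1]])

```text
t: 2.95
ee_pos: [0.593, -0.09, 0.0263]
tcp_rot: [0.026, 1.0, -0.0, 0.001]
ft_force: [-0.9, 0.2, 1.1]
grip_width: 0.0639
```

Request:
carry_out(targets=[[0,0,0,0,-1],[0,0,0,0,-1],[0,0,0,0,-1],[0,0,0,0,-1],[0,0,0,0,-1]])

```text
t: 3.37
ee_pos: [0.5925, -0.0899, 0.0256]
tcp_rot: [0.026, 1.0, -0.0, 0.001]
ft_force: [-2.3, -0.5, 11.2]
grip_width: 0.0169
```

The tips are 8 mm too high, so the grip sits above the handle's axis. I'll open, lower and grip again.

Request:
carry_out(targets=[[0,0,0,0,0],[0,0,0,0,0],[0,0,-0.004,0,0],[0,0,-0.003,0,0],[0,0,0,0,0]])

```text
t: 3.78
ee_pos: [0.5914, -0.0896, 0.0164]
tcp_rot: [0.026, 1.0, 0.0, -0.001]
ft_force: [-0.0, 0.7, 0.0]
grip_width: 0.0428
```

Request:
carry_out(targets=[[0,0,0,0,-1],[0,0,0,0,-1],[0,0,0,0,-1],[0,0,0,0,-1],[0,0,0,0,-1]])

```text
t: 4.2
ee_pos: [0.5919, -0.0898, 0.0174]
tcp_rot: [0.026, 1.0, -0.0, 0.0]
ft_force: [-0.8, -0.1, 0.0]
grip_width: 0.0176
```

Request:
carry_out(targets=[[0,0,0.02,0,-1],[0,0,0.03,0,-1],[0,0,0.035,0,-1],[0,0,0.035,0,-1],[0,0.02,0.015,0,-1]])

```text
t: 4.62
ee_pos: [0.5932, -0.072, 0.1565]
tcp_rot: [0.028, 1.0, -0.001, 0.002]
ft_force: [1.2, -1.0, -0.9]
grip_width: 0.0177
```

Request:
carry_out(targets=[[0.002,0.035,0,0.05,-1],[0.002,0.035,0,0.05,-1],[0.002,0.035,0,0.05,-1],[0.002,0.035,0,0.05,-1],[0.002,0.035,0,0.05,-1]])

```text
t: 5.03
ee_pos: [0.6016, 0.1069, 0.1523]
tcp_rot: [-0.1, 0.995, 0.0, 0.0]
ft_force: [0.7, -0.4, -1.2]
grip_width: 0.0172
```

Request:
carry_out(targets=[[0.002,0.035,0,0.05,-1],[0.001,0.035,0,0.05,-1],[0.001,0.035,0,0.05,-1],[0,0.031,0,0,-1],[0,0,0,0,-1]])

```text
t: 5.45
ee_pos: [0.6052, 0.2462, 0.1518]
tcp_rot: [-0.175, 0.985, 0.001, -0.0]
ft_force: [0.7, 0.5, -0.7]
grip_width: 0.018
```

Run:
```python
from h import *
o=get_obs();x=R.from_quat(o['tcp_rot']).as_matrix()[:,0];print(o['ee_pos'],np.degrees(np.arctan2(x[1],x[0])),o['grip_width'],o['t'])
a=read_camera("side")[220:370,130:300];b=read_camera("top")[130:240,120:260]
a=cv2.resize(a,(408,360));b=cv2.resize(b,(380,300));b=cv2.copyMakeBorder(b,0,60,0,0,cv2.BORDER_CONSTANT)
cv2.imwrite("pics/c.png",np.hstack([a,b]))
```

```text
[0.60519414 0.24622816 0.15180277] -159.85710537940412 0.01798200419858139 5.45
```

View pics/c.png

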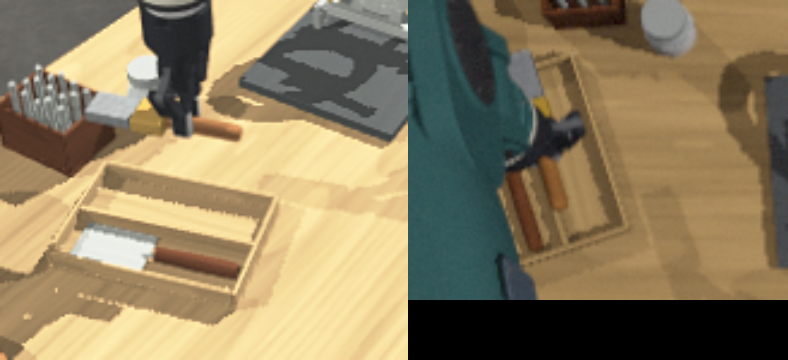

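Run:
```python
from h import *
print("handle end",plane("top",[(176,205.5)],.165), "head mid", plane("top",[(120+(527-408)/2.714,130+65/2.727)],.17))
for z in(.16,): print(proj("top",[[0.605-.065*np.cos(.35),.246-.065*np.sin(.35),z]]))
```

```text
handle end [[0.54653296 0.22305489 0.165     ]] head mid [[0.70019109 0.26394444 0.17      ]]
[[176.15618834 206.53263084]]
```

Request:
carry_out(targets=[[0.001,-0.0045,-0.035,0,-1],[0,0,-0.035,0,-1],[0,0,-0.033,0,-1],[0,0,-0.025,0,-1],[0,0,0,0,-1]])

```text
t: 5.97
ee_pos: [0.6041, 0.2347, 0.0196]
tcp_rot: [-0.172, 0.985, -0.0, -0.004]
ft_force: [-0.8, -0.8, -1.9]
grip_width: 0.0175
```

Request:
carry_out(targets=[[0,0,0,0,-1],[0,0,-0.008,0,-1],[0,0,0,0,-1],[0,0,0,0,-1]])

```text
t: 6.3
ee_pos: [0.6075, 0.2367, 0.0174]
tcp_rot: [-0.173, 0.985, 0.0, 0.001]
ft_force: [-0.1, -0.2, -1.3]
grip_width: 0.0173
```

Request:
carry_out(targets=[[0,0.004,-0.004,0,-1],[0,0,-0.004,0,-1],[0,0,0,0,-1],[0,0,0,0,-1]])

```text
t: 6.63
ee_pos: [0.6067, 0.2409, 0.0081]
tcp_rot: [-0.173, 0.985, -0.0, -0.0]
ft_force: [-0.7, -0.1, -1.6]
grip_width: 0.0175
```

Lowered and ready. I'll open slightly to release, lift, and move over to the leg tip.

Request:
carry_out(targets=[[0,0,0,0,-0.3],[0,0,0,0,-0.3],[0,0,0,0,-0.3],[0,0,0.01,0,-0.3],[0,0,0.02,0,-0.3]])

```text
t: 7.05
ee_pos: [0.6057, 0.2404, 0.0373]
tcp_rot: [-0.173, 0.985, -0.0, -0.002]
ft_force: [0.1, -0.0, -0.1]
grip_width: 0.03
```

Request:
carry_out(targets=[[0,0,0.035,0,-0.3],[0,0,0.035,0,-0.3],[0,0,0.035,0,-0.3],[0,0,0.035,0,-0.3],[0,0,0.038,0,-1]])

```text
t: 7.47
ee_pos: [0.6062, 0.2406, 0.2188]
tcp_rot: [-0.173, 0.985, 0.0, 0.0]
ft_force: [0.1, 0.0, -0.2]
grip_width: 0.0195
```

Request:
carry_out(targets=[[-0.008,-0.037,0,-0.022,-1],[-0.008,-0.037,0,-0.022,-1],[-0.008,-0.037,0,-0.022,-1],[-0.008,-0.037,0,-0.022,-1],[-0.008,-0.037,0,-0.022,-1]])

```text
t: 7.88
ee_pos: [0.5661, 0.0543, 0.2173]
tcp_rot: [-0.118, 0.993, -0.0, 0.0]
ft_force: [1.1, -1.0, 0.8]
grip_width: -0.0004
```

Request:
carry_out(targets=[[-0.008,-0.037,0,-0.022,-1],[-0.008,-0.037,0,-0.022,-1],[-0.008,-0.037,0,-0.022,-1],[-0.008,-0.037,0,-0.022,-1],[0,0,0,0,-1]])

```text
t: 8.3
ee_pos: [0.5337, -0.0974, 0.2172]
tcp_rot: [-0.072, 0.997, -0.001, 0.0]
ft_force: [1.0, 0.5, -0.2]
grip_width: 0.0003
```

Run:
```python
from h import *
o=get_obs();x=R.from_quat(o['tcp_rot']).as_matrix()[:,0];print(o['ee_pos'],np.degrees(np.arctan2(x[1],x[0])),o['grip_width'],o['t'],o['q'])
a=read_camera("side")[130:380,130:400];b=read_camera("top")[130:240,120:260]
a=cv2.resize(a,(432,400));b=cv2.resize(b,(360,283));b=cv2.copyMakeBorder(b,0,117,0,0,cv2.BORDER_CONSTANT)
cv2.imwrite("pics/d.png",np.hstack([a,b]))
```

```text
[ 0.53371323 -0.09737295  0.21719771] -171.79417640788367 0.00028159223561601975 8.3 [-0.32997126  0.29703007 -0.03790028  1.23479628 -0.00136007 -0.47319034]
```

View pics/d.png

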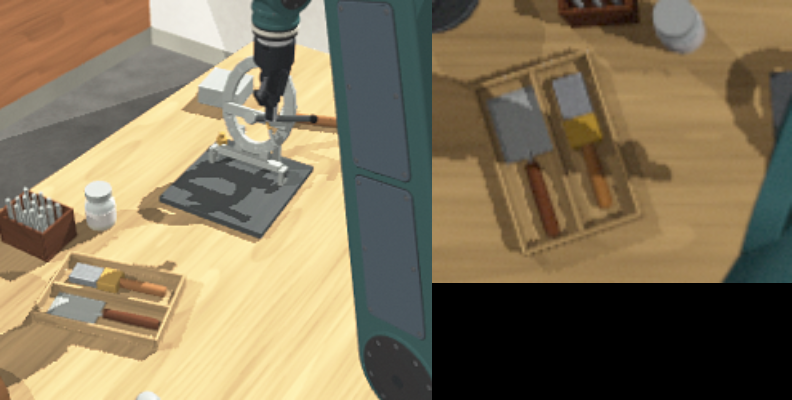

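The brush lies flat and lengthwise in the empty compartment, and the leg is still folded. Next I go above the leg's free end.

Request:
carry_out(targets=[[-0.008,-0.038,0,-0.025,-1],[-0.007,-0.038,0,-0.025,-1],[-0.007,-0.036,0,0,-1],[0,0,0,0,-1],[0,0,0,0,-1]])

```text
t: 8.82
ee_pos: [0.5129, -0.2047, 0.2166]
tcp_rot: [-0.049, 0.999, 0.0, 0.0]
ft_force: [-0.9, 0.2, -0.3]
grip_width: -0.0002
```

Request:
carry_out(targets=[[0,-0.006,-0.016,0,-1],[0,0,-0.016,0,-1],[0,0,0,0,-1],[-0.001,0.005,-0.009,0,-1],[0,0,0,0,-1]])

```text
t: 9.23
ee_pos: [0.5119, -0.2033, 0.1752]
tcp_rot: [-0.051, 0.999, 0.0, -0.0]
ft_force: [1.7, 0.6, 1.1]
grip_width: -0.0001
```

Request:
carry_out(targets=[[-0.001,0.006,-0.009,0,-1],[-0.001,0.006,-0.009,0,-1],[-0.001,0.007,-0.009,0,-1],[0,0.007,-0.009,0,-1],[0.001,0.007,-0.009,0,-1]])

```text
t: 9.65
ee_pos: [0.5104, -0.1712, 0.1307]
tcp_rot: [-0.05, 0.999, -0.0, 0.001]
ft_force: [0.4, 2.2, 4.1]
grip_width: -0.0001
```

Request:
carry_out(targets=[[0.003,0.006,-0.009,0,-1],[0.003,0.006,-0.009,0,-1],[0.004,0.006,-0.009,0,-1],[0.004,0.006,-0.009,0,-1],[0.004,0.005,-0.008,0,-1]])

```text
t: 10.07
ee_pos: [0.5282, -0.1426, 0.0851]
tcp_rot: [-0.05, 0.999, 0.0, -0.0]
ft_force: [0.0, 0.8, 0.4]
grip_width: 0.0
```

Request:
carry_out(targets=[[0,0,0,0,-1],[0,0,0,0,-1],[0,0,0,0,-1]])

```text
t: 10.32
ee_pos: [0.528, -0.1435, 0.0864]
tcp_rot: [-0.05, 0.999, -0.0, 0.0]
ft_force: [0.7, 0.0, -0.4]
grip_width: 0.0001
```

Run:
```python
from h import *
a=read_camera("side");b=read_camera("top")
a=cv2.resize(a[140:280,220:380],(457,400));b=cv2.resize(b[140:250,240:360],(340,312));b=cv2.copyMakeBorder(b,0,88,0,0,cv2.BORDER_CONSTANT)
cv2.imwrite("pics/e.png",np.hstack([a,b]))
```

```text
(no output)
```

View pics/e.png

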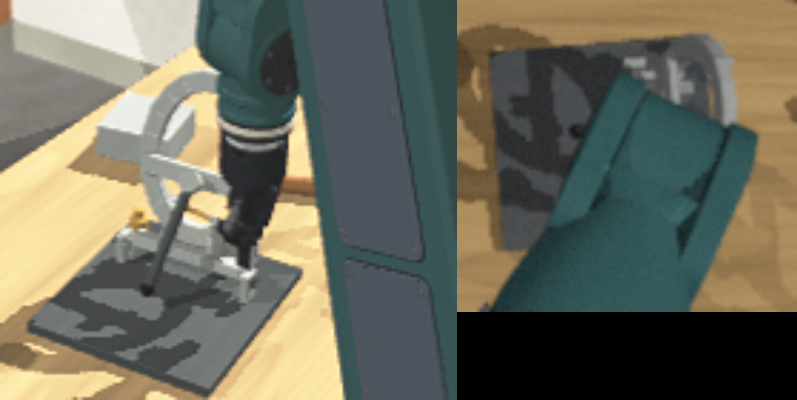

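The leg has snapped down: the foot is at (148,292) in the left half and (577,130) in the right half, where 1.92 rad predicts it. The frame still leans forward. Next I lift and go over the rim top.

Request:
carry_out(targets=[[0,0,0.035,0,-1],[0,0,0.035,0,-1],[0,0,0.037,0,-1],[0,0,0.037,0,-1],[0,0,0.037,0,-1]])

```text
t: 10.83
ee_pos: [0.5273, -0.1434, 0.2697]
tcp_rot: [-0.049, 0.999, -0.0, 0.0]
ft_force: [1.4, -1.2, -0.6]
grip_width: -0.0002
```

Request:
carry_out(targets=[[0,0,0.037,0,0],[0,0,0.035,0,0],[0.026,-0.023,0,0,0],[0.026,-0.023,0,0,0],[0.026,-0.023,0,0,0]])

```text
t: 11.25
ee_pos: [0.6065, -0.2133, 0.3408]
tcp_rot: [-0.05, 0.999, -0.001, 0.001]
ft_force: [1.8, 0.1, 0.4]
grip_width: 0.0426
```

Request:
carry_out(targets=[[0.027,-0.022,0,0,0],[0,0,0,0,0],[0,0,0,0,0]])

```text
t: 11.5
ee_pos: [0.6339, -0.2359, 0.3375]
tcp_rot: [-0.049, 0.999, 0.0, -0.001]
ft_force: [-0.2, -0.1, -0.0]
grip_width: 0.0431
```

Request:
carry_out(targets=[[0,0.002,-0.025,0,0],[0,0,-0.025,0,0],[0,0,-0.015,0,0],[0,0,0,0,0]])

```text
t: 11.83
ee_pos: [0.631, -0.2311, 0.2725]
tcp_rot: [-0.05, 0.999, 0.001, -0.002]
ft_force: [0.1, 0.4, 0.3]
grip_width: 0.0428
```

Request:
carry_out(targets=[[0,0,-0.01,0,0],[0,0,-0.013,0,0],[0,0,0,0,-0.4],[0,0,0,0,-0.4],[0,0,0,0,-0.4]])

```text
t: 12.25
ee_pos: [0.6328, -0.2322, 0.253]
tcp_rot: [-0.05, 0.999, -0.0, 0.001]
ft_force: [-0.8, 0.8, -0.4]
grip_width: 0.0256
```

Run:
```python
from h import *
a=read_camera("side");b=read_camera("top")
a=cv2.resize(a[130:270,230:360],(400,430));b=cv2.resize(b[140:250,250:370],(360,330));b=cv2.copyMakeBorder(b,0,100,0,0,cv2.BORDER_CONSTANT)
cv2.imwrite("pics/f.png",np.hstack([a,b]))
```

```text
(no output)
```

View pics/f.png

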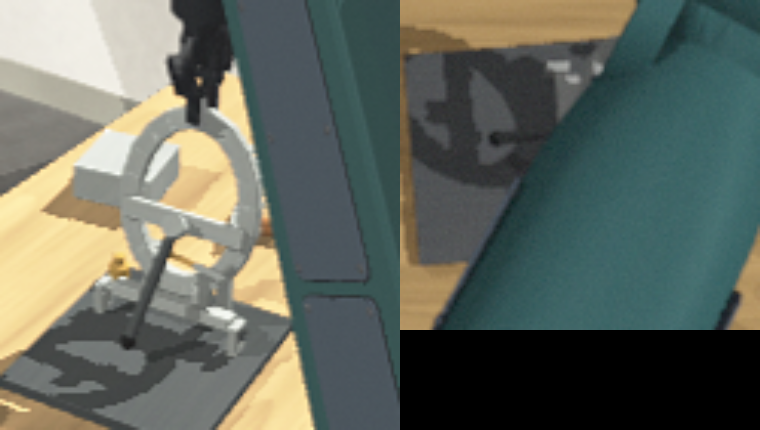

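The fingers straddle the rim top at (200,110), the frame leans and the leg is down. I'll lower a little more, then draw back slowly.

Request:
carry_out(targets=[[0,0,-0.004,0,-0.4],[0,0.005,0.001,0,-0.4],[-0.0005,0.006,0.001,0,-0.4],[-0.0005,0.006,0.001,0,-0.4],[-0.0005,0.006,0.001,0,-0.4]])

```text
t: 12.77
ee_pos: [0.6314, -0.2085, 0.2516]
tcp_rot: [-0.05, 0.999, -0.0, 0.0]
ft_force: [-0.1, -2.1, 0.6]
grip_width: 0.0259
```

Request:
carry_out(targets=[[-0.0005,0.006,0.001,0,-0.4],[-0.0005,0.006,0.001,0,-0.4],[-0.0005,0.006,0.001,0,-0.4],[0,0,0,0,-0.4],[0,0,0,0,-0.4]])

```text
t: 13.18
ee_pos: [0.6299, -0.1908, 0.2544]
tcp_rot: [-0.05, 0.999, -0.0, 0.0]
ft_force: [0.4, -0.5, -0.7]
grip_width: 0.0258
```

Request:
carry_out(targets=[[0,0.003,0,0,-0.4],[0,0.003,0,0,-0.4],[0,0,0,0,-0.4],[0,0,0,0,-0.4]])

```text
t: 13.52
ee_pos: [0.6299, -0.1851, 0.2542]
tcp_rot: [-0.05, 0.999, 0.0, -0.0]
ft_force: [-0.2, -0.4, -0.1]
grip_width: 0.0258
```

Request:
carry_out(targets=[[0,0.002,0,0,-0.4],[0,0,0,0,-0.4],[0,0,0,0,-0.4]])

```text
t: 13.77
ee_pos: [0.6299, -0.1832, 0.2542]
tcp_rot: [-0.05, 0.999, 0.0, -0.0]
ft_force: [1.5, -1.2, -1.3]
grip_width: 0.0255
```

Request:
carry_out(targets=[[0,0.002,0,0,-0.4],[0,0,0,0,-0.4],[0,0,0,0,-0.4]])

```text
t: 14.02
ee_pos: [0.6299, -0.1811, 0.2543]
tcp_rot: [-0.05, 0.999, 0.0, -0.0]
ft_force: [-0.3, -0.1, 0.3]
grip_width: 0.0254
```

Request:
carry_out(targets=[[0,0.002,0,0,-0.4],[0,0,0,0,-0.4],[0,0,0,0,-0.4]])

```text
t: 14.27
ee_pos: [0.6299, -0.1792, 0.2543]
tcp_rot: [-0.05, 0.999, -0.0, -0.0]
ft_force: [0.9, -1.3, -1.0]
grip_width: 0.0256
```

Request:
carry_out(targets=[[0,0.002,0,0,-0.4],[0,0,0,0,-0.4],[0,0,0,0,-0.4]])

```text
t: 14.52
ee_pos: [0.6298, -0.1776, 0.2544]
tcp_rot: [-0.049, 0.999, -0.0, -0.0]
ft_force: [-1.1, -5.4, 1.2]
grip_width: 0.0256
```

Run:
```python
from h import *
print(get_obs()['ft_force'])
a=read_camera("side");b=read_camera("top")
a=cv2.resize(a[130:270,230:360],(400,430));b=cv2.resize(b[140:250,250:370],(360,330));b=cv2.copyMakeBorder(b,0,100,0,0,cv2.BORDER_CONSTANT)
cv2.imwrite("pics/g.png",np.hstack([a,b]))
for n,P in(("up",[0.6323,-0.0955,0.0243]),("lean",[0.6321,-.0933,.0403])):
  for c in("side","top"):
    p=proj(c,[P])[0]; print(n,c,((p-[230,130])*[400/130,430/140]) if c=="side" else (p-[250,140])*3+[400,0])
```

```text
[-1.14240311 -5.3823637   1.24350844]
up side [126.37360334 351.99333717]
up top [498.23176583 138.52534895]
lean side [125.47943893 341.48870293]
lean top [496.57206596 136.48338328]
```

View pics/g.png

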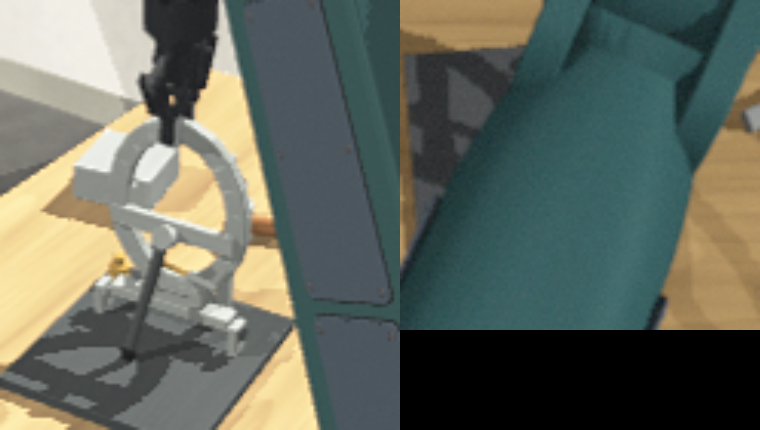

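The foot is on the slab: it shows at (127,352) against (126,352) predicted for upright, and contact force has risen to 5 N. Now I close the grip, shifting the tool so the front finger stays put.

Request:
carry_out(targets=[[0,-0.001,0,0,-0.5],[0,0,0,0,-0.5],[0,0,0,0,-0.5]], grip_force=30)

```text
t: 14.87
ee_pos: [0.63, -0.179, 0.2546]
tcp_rot: [-0.049, 0.999, -0.001, 0.0]
ft_force: [-0.7, -7.9, 0.9]
grip_width: 0.0214
```

Request:
carry_out(targets=[[0,-0.0015,0,0,-0.58],[0,0,0,0,-0.58],[0,0,0,0,-0.58]])

```text
t: 15.12
ee_pos: [0.6302, -0.1806, 0.2547]
tcp_rot: [-0.049, 0.999, -0.001, 0.0]
ft_force: [0.3, -7.9, 2.1]
grip_width: 0.0179
```

Request:
carry_out(targets=[[0,-0.001,0,0,-1],[0,0,0,0,-1],[0,0,0,0,-1],[0,0,0,0,-1]])

```text
t: 15.45
ee_pos: [0.6303, -0.1817, 0.2548]
tcp_rot: [-0.049, 0.999, -0.001, 0.001]
ft_force: [1.1, -7.5, 3.0]
grip_width: 0.0153
```

Request:
carry_out(targets=[[0,0,0,0,-1],[0,0,0,0,-1],[0,0,0,0,-1],[0,0,0,0,-1],[0,0,0,0,-1]])

```text
t: 15.87
ee_pos: [0.6303, -0.1817, 0.2548]
tcp_rot: [-0.049, 0.999, -0.001, 0.001]
ft_force: [1.3, -8.0, 2.8]
grip_width: 0.0156
```

Request:
carry_out(targets=[[0,0,0,0,-1],[0,0,0,0,-1],[0,0,0,0,-1],[0,0,0,0,-1],[0,0,0,0,-1]])

```text
t: 16.28
ee_pos: [0.6303, -0.1817, 0.2548]
tcp_rot: [-0.049, 0.999, -0.001, 0.001]
ft_force: [1.1, -7.8, 2.4]
grip_width: 0.0153
```

Run:
```python
from h import *
a=read_camera("side")
cv2.imwrite("pics/z.png",cv2.resize(a[130:370,130:360],(690,600)))
```

```text
(no output)
```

View pics/z.png

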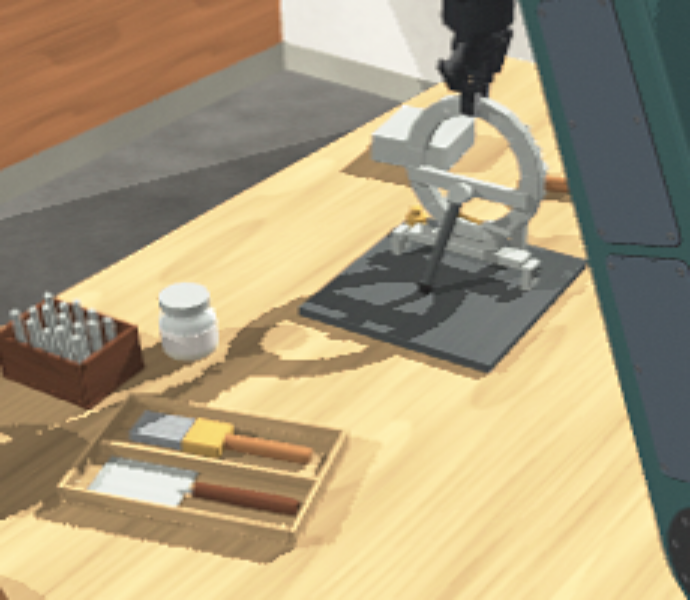

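The final picture shows the brush in its compartment at (225,440), the foot on the slab at (427,288), and the frame upright and held at (468,105). Force and pose are steady.

```bash
python3 -c "
from rig import *
print(close_job())"
```

```text
the job is handed in; nothing more can be done
None
```

I finished the job in the order asked and handed it in at about 16.3 s, with the gripper still holding the frame. `close_job` reports no verdict.

- **Brush:** It lies flat and lengthwise in the tray's empty compartment, and I let go of it. The first grip was too high on the handle, so I opened, lowered and gripped again before lifting.
- **Leg:** I pushed it down with the shut fingers while the frame still leaned forward. It snapped over centre, and the push force fell to about zero.
- **Frame:** I drew it back until the foot met the slab, then pinched the rim top with 30 N. In the last readings:
  - The tool pressed the frame back with a steady 8 N or so, and its pose did not change.
  - The finger opening read 15.3 mm, against a 16 mm rim.
  - The foot was within a pixel of where an upright frame should put it.

No check failed or disagreed in the end. In the last side view the jar and the spatula looked undisturbed. I did not check the other bystanders individually at the end, and the arm hid part of the scene.

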